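# Line up the topping shakers by height

## Task

Get the topping shelf ready for opening: stand the four steel topping shakers on the four black pads of the steel strip, one centred on each pad, in order of height, the tallest next to the blue end bar and each one after it shorter. Set them down upright without tipping any over, let go of them, and leave the syrup bottle standing where it is.

Things in the scene. Friction and masses are not known exactly. Their poses are not given: they have to be found in the camera images.
- shaker_red: loose topping shaker, an upright closed steel cylinder 56 mm across and 135 mm high over all, its top 16 mm a flush red lid with small black holes on top; about 340 g; origin at the centre of its underside, z up along its axis; at first it stands somewhere on the table, among the others
- shaker_yellow: loose topping shaker, an upright closed steel cylinder 56 mm across and 110 mm high over all, its top 16 mm a flush yellow lid with small black holes on top; about 290 g; origin at the centre of its underside, z up along its axis; at first it stands somewhere on the table, among the others
- shaker_green: loose topping shaker, an upright closed steel cylinder 56 mm across and 85 mm high over all, its top 16 mm a flush green lid with small black holes on top; about 240 g; origin at the centre of its underside, z up along its axis; at first it stands somewhere on the table, among the others
- shaker_pink: loose topping shaker, an upright closed steel cylinder 56 mm across and 60 mm high over all, its top 16 mm a flush pink lid with small black holes on top; about 190 g; origin at the centre of its underside, z up along its axis; at first it stands somewhere on the table, among the others
- pad_a: the pad at the robot's left (+y) end of the row: one of four alike black round rubber pads, 76 mm across, 105 mm apart centre to centre in a straight row, fixed on a low steel strip (500 by 100 mm, 12 mm high, fixed to the table); origin at the centre of its underside, its top 3 mm higher (15 mm above the table); y runs along the row
- pad_b: the second pad from the robot's left: one of four alike black round rubber pads, 76 mm across, 105 mm apart centre to centre in a straight row, fixed on a low steel strip (500 by 100 mm, 12 mm high, fixed to the table); origin at the centre of its underside, its top 3 mm higher (15 mm above the table); y runs along the row
- pad_c: the third pad from the robot's left: one of four alike black round rubber pads, 76 mm across, 105 mm apart centre to centre in a straight row, fixed on a low steel strip (500 by 100 mm, 12 mm high, fixed to the table); origin at the centre of its underside, its top 3 mm higher (15 mm above the table); y runs along the row
- pad_d: the pad at the robot's right (-y) end of the row: one of four alike black round rubber pads, 76 mm across, 105 mm apart centre to centre in a straight row, fixed on a low steel strip (500 by 100 mm, 12 mm high, fixed to the table); origin at the centre of its underside, its top 3 mm higher (15 mm above the table); y runs along the row
- blue_stop: blue plastic bar, 90 by 20 mm and 18 mm high, fixed across one end of the steel strip, 68 mm past the centre of the last pad; a white bar of the same size closes the other end, and which end has the blue one changes from start to start; origin at the centre of its underside
- syrup_bottle: loose amber bottle with a white cap and paper label, 50 mm across and 150 mm high, 300 g, standing among the shakers; not to be moved; a white stack of upturned paper cups (58 mm across, 105 mm high) stands there too and is not listed; origin at the centre of its underside
There are look-alikes about, which are no part of the job. What is shaped like the shaker_pink but orange is not meant.

How it is judged:
By the outcome, as a careful person would: the job done as asked, in the order asked, and still so for the second after the job is handed in, with the robot touching nothing.
It also fails if it takes over 102 s, if anything falls off the work surface, if the arm or the gripper's body presses on something with over 40 N, if the wrist force passes 120 N, or if a joint passes its speed limit or range.

## Robot

A 6-joint arm with a two-finger parallel gripper is mounted at the origin on the work surface. World frame = base frame: x ahead of the robot, y to its left, z up, the work surface at z = 0. Lengths are in m, angles in rad, forces in N, time in s.
With the tool pointing down it reaches from about 0.275 to 0.825 m from the base axis. Payload 4.9 kg.
Tool frame: the origin (TCP) lies at the very end of the fingers, on their centre line; the grasp point (between the pads) lies 19 mm behind it (bot.grip_depth is the distance from the TCP to the grasp point, in m); z points along the fingers, y is the direction in which the jaws open and shut (so a half turn about z gives the same grasp; the last joint's range is limited). The gripper opens to 85 mm and grips with 20 to 120 N. Pads are 22 mm wide; open, the fingers measure 114 mm over their backs; the gripper's body (76 mm by 85 mm) begins 54 mm behind the grasp point. The pads swing forward as they close: fully open they stand 13 mm farther back than shut.
Start: joints at [0.984, 0.326, -0.193, 1.052, 0, 1.437], TCP at [0.241, 0.495, 0.207] pointing down, gripper open.
Joint ranges: [-2.65, 2.65], [-0.97, 1.79], [-1.3, 1.35], [-1.93, 2.1], [-1.47, 1.37], [-3.14, 3.14]. Speed limits (rad/s): [2.57, 2.57, 3.14, 3.14, 3.14, 3.14].

## Interface

Orientations are given as a rotation vector (axis times angle).
In Python, from station import bot gives the robot as it stands.
- The arm moves only by the tool move_arm, never from a script. Its argument "plan" is a list of rows, each a list of 3 entries, a list of its own where there are three numbers: the closure, from 0 (fully open) to 1 (shut), then the shift along the tool's x, y, z in mm, then the turn about the tool's z in degrees. In form: [[jaw, [tx, ty, tz], twist], ...]. A call has 1 to 5 rows; each row is the pose to reach, as a shift and turn from the pose commanded when the call began, along the tool's axes at that moment; what a row does not reach only later rows make up. A row lasts 1/10 s, in which the tool goes at most 50 mm and 8.59 degrees, less where a joint would pass 70% of its speed; a pose out of reach is approached as far as the arm can. A call with a gripper value outside its range is refused whole. The fingers move at their own pace and stop on an object; "force" is the grip in N (left out, the last holds). Time passes only in rows, so rows that repeat a pose let the fingers close. It gives the time, the measured TCP pose, the force and the opening at its end, in the units of the state.
- bot.get_obs(): the state, without advancing time (a new reading comes with each control period).
- bot.capture(name): name is "scene" or "top"; returns a dict with "pixels" (384x512x3 uint8, blue, green, red), "z_map" (384x512 float32, m along the optical axis (not along the pixel's ray), 0 where there is no reading), "camera_matrix" (3x3 intrinsics, pixels), "R" (3x3) and "t" (3): a world point X has camera coordinates R X + t. Camera axes: x right, y down, z forward; pixel columns grow to the right and rows downward; lengths in m; the calibration is good to about 2 mm. A picture is of the moment at which its call begins.
- bot.close_job(): hands the job in, once; it reports no verdict.
Trained networks look in a picture, given as the dict that the camera call returned (one of the last four; its "shot" number tells which), for a name from the list of things; names that differ only in an ending like _2 or _b are one class to them, and where a whole thing is asked for, a point or a joint stands for the part that bears it (a point fixed in the world has none). Each returns a list of dicts, best first, with "p" (0 to 1); they miss things now and then, are a little off and sometimes report something else, mostly with a low value. They report only what shows in the picture. A call takes as long as a camera call. They do not tell look-alikes from the thing itself.
- bot.regions_of(picture, name): "mask" (384x512 bool, what is visible of it) and "extent" ([centre column, centre row, width, height] in pixels, round what is visible of it).
The state is a dict: "clock": time; "joint_pos": joint angles; "joint_vel": joint speeds; "joint_torque": joint torques, N m; "position": TCP position; "tcp_rot": TCP orientation; "wrist_force": force on the tool from outside, world axes, zero at the start; "wrist_torque": the same for the moment, N m; "finger_gap": opening from 0.0 (shut) to 1.0 (fully open).
Only numpy, scipy, OpenCV 4.12 (cv2) and the standard library are available. Lean on these libraries where they do the work, as an engineer would, in place of code of your own. Each camera call takes 0.05 s, during which the arm holds its last target.

## Working session

There is one attempt and no reset: what is moved stays moved. The work goes in short steps, Python scripts to look and compute and a tool call to move; the robot and the scene stay as the last step left them, time stands still between calls to the robot, and variables do not carry over. Pictures are saved under pics/ and viewed, and the job is handed in when it is done.

Besides the shell and the picture viewer there is one more tool, called after "Call:" as name([rows], argument=value, ...), one row to a line, values as JSON. move_arm: Moves the arm, as the interface text tells. Its arguments: {"type":"object","properties":{"plan":{"type":"array","items":{"type":"array"}},"force":{"type":"number"}},"required":["plan"]}

```bash
ls; mkdir -p pics; python3 - <<'E'
from station import bot
import cv2,numpy as np
o=bot.get_obs();print(o)
for n in("scene","top"):
    c=bot.capture(n);cv2.imwrite(f"pics/{n}0.png",c["pixels"])
    np.savez(f"{n}0.npz",**{k:c[k] for k in("pixels","z_map","camera_matrix","R","t")})
    print(n,c["t"],-c["R"].T@c["t"])
    for k in["shaker_red","shaker_yellow","shaker_green","shaker_pink","pad_a","blue_stop","syrup_bottle"]:
        for r in bot.regions_of(c,k):
            m=r["mask"]&(c["z_map"]>0);v,u=np.nonzero(m)
            if len(v)==0: continue
            z=c["z_map"][m];P=np.linalg.inv(c["camera_matrix"])@np.stack([u*z,v*z,z]);W=(P.T-c["t"])@c["R"]
            top=np.percentile(W[:,2],97);s=W[W[:,2]>top-.006]
            mid=(s[:,:2].min(0)+s[:,:2].max(0))/2
            print(k,round(r["p"],2),np.round(r["extent"]),"top",round(top,3),"mid",mid.round(4),"size",np.ptp(s[:,:2],axis=0).round(3), "bgr",np.median(c["pixels"][m][W[:,2]>top-.006],axis=0))
E
```

```text
pics
{'clock': 0.0, 'joint_pos': array([ 9.83826784e-01,  3.26909558e-01, -1.93623960e-01,  1.05197010e+00,
        1.88708931e-05,  1.43661290e+00]), 'joint_vel': array([ 0.00036627,  0.00132206, -0.00030892, -0.00102296,  0.00171248,
       -0.00081068]), 'joint_torque': array([ 1.50115116e-03, -4.43399835e+01,  2.62439507e+01,  1.54372148e-02,
       -3.81494840e-05,  1.58377571e-05]), 'position': array([0.24023401, 0.49406031, 0.20600533]), 'tcp_rot': array([-7.05035360e-01, -3.06082146e+00,  2.49839988e-03]), 'wrist_force': array([ 0.69087567,  0.97623286, -0.28956354]), 'wrist_torque': array([ 0.0165335 ,  0.00197254, -0.00465599]), 'finger_gap': 1.0028900845060087}
scene [ 0.38703565 -0.24380192  0.99668538] [0.89045632 0.35424581 0.53311835]
shaker_red 0.67 [367. 202.  48.  66.] top 0.134 mid [0.4481 0.1768] size [0.055 0.054] bgr [ 21.  24. 151.]
shaker_yellow 0.56 [201. 106.  22.  48.] top 0.109 mid [ 0.4586 -0.2979] size [0.051 0.053] bgr [ 36. 137. 147.]
shaker_yellow 0.43 [368. 202.  46.  70.] top 0.134 mid [0.4465 0.1766] size [0.059 0.055] bgr [ 21.  24. 151.]
shaker_y
[... 2178 characters left out ...]
0.02 mid [0.6528 0.0524] size [0.075 0.074] bgr [30. 33. 36.]
pad_a 0.93 [191. 135.  32.  30.] top 0.02 mid [0.6669 0.1562] size [0.075 0.075] bgr [30. 33. 35.]
pad_a 0.87 [327. 156.  31.  33.] top 0.019 mid [ 0.6247 -0.1551] size [0.074 0.075] bgr [31. 34. 36.]
pad_a 0.59 [282. 148.  33.  34.] top 0.019 mid [ 0.6388 -0.0523] size [0.075 0.076] bgr [31. 34. 36.]
blue_stop 0.64 [358. 158.  13.  38.] top 0.033 mid [ 0.6156 -0.2222] size [0.088 0.028] bgr [138.  74.  48.]
blue_stop 0.37 [347. 222.  26.  33.] top 0.152 mid [ 0.4706 -0.1877] size [0.023 0.024] bgr [163.  159.  156.5]
syrup_bottle 0.92 [347. 222.  25.  31.] top 0.152 mid [ 0.4706 -0.1877] size [0.023 0.024] bgr [163.  159.  156.5]
```

View pics/scene0.png

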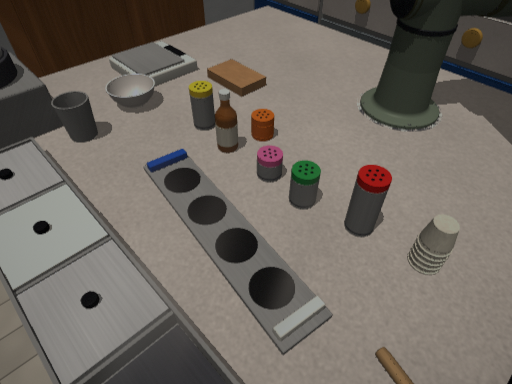

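View pics/top0.png

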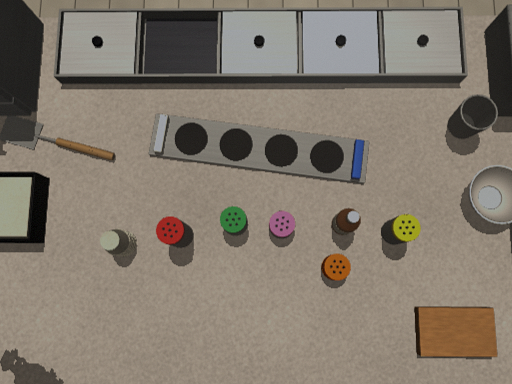

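Blue bar is at the −y end (column 358, row 158 in the top view), so red→pad_d, yellow→pad_c, green→pad_b and pink→pad_a. The orange look-alike at (336,267) stays. The cameras disagree by about 4 mm, so I average them and rely on relative displacements.

```bash
cat > h.py <<'E'
from station import bot
import numpy as np
from scipy.spatial.transform import Rotation as Ro
S=dict(red=(.4462,.1757),yellow=(.4558,-.2994),green=(.473,.0530),pink=(.4661,-.0500))
P=dict(d=(.6264,-.1538),c=(.6399,-.0508),b=(.6539,.0534),a=(.6679,.1573))
def to(x,y,z=None):
    o=bot.get_obs();p=o["position"];R=Ro.from_rotvec(o["tcp_rot"]).as_matrix()
    d=np.array([x,y,p[2] if z is None else z])-p
    return (1000*R.T@d).round(1)
def find(cam,name,bgrcol=None):
    c=bot.capture(cam)
    for r in bot.regions_of(c,name):
        m=r["mask"]&(c["z_map"]>0);v,u=np.nonzero(m)
        if len(v)==0: continue
        z=c["z_map"][m];Q=np.linalg.inv(c["camera_matrix"])@np.stack([u*z,v*z,z]);W=(Q.T-c["t"])@c["R"]
        top=np.percentile(W[:,2],97);s=W[W[:,2]>top-.006]
        mid=(s[:,:2].min(0)+s[:,:2].max(0))/2
        print(cam,name,round(r["p"],2),np.round(r["extent"]),"top",round(top,3),"mid",mid.round(4),"size",np.ptp(s[:,:2],axis=0).round(3),"bgr",np.median(c["pixels"][m][W[:,2]>top-.006],axis=0))
    return c
E
python3 -c "
from h import *
print(to(*S['red'],.056)); R=Ro.from_rotvec(bot.get_obs()['tcp_rot']).as_matrix()
seq=[('red','d'),('yellow','c'),('green','b'),('pink','a')]
for i,(s,p) in enumerate(seq):
    f=lambda a,b:(1000*R.T@np.r_[np.array(b)-a,0]).round(1)
    print(s,p,f(S[s],P[p]), 'next',f(P[p],S[seq[i+1][0]]) if i<3 else '')
"
```

```text
[-324.4 -196.8  150.8]
red d [-306.2 -217.5   -0. ] next [  89.7 -205.6   -0. ]
yellow c [-56.8 304.1   0. ] next [195.5  20.3  -0. ]
green b [-162.5   79.5    0. ] next [ 123.6 -175.1   -0. ]
pink a [-90.8 274.7   0. ] next
```

Call:
move_arm([
  [0,[-36,-22,0],0],
  [0,[-72,-44,0],0],
  [0,[-108,-66,0],0],
  [0,[-144,-88,0],0],
  [0,[-180,-110,0],0],
], force=50)

```text
clock: 1.3
position: [0.355, 0.3156, 0.207]
tcp_rot: [0.704, 3.061, 0.001]
wrist_force: [0.9, -0.5, 0.4]
finger_gap: 1.001
```

Call:
move_arm([
  [0,[-36,-22,0],0],
  [0,[-72,-44,0],0],
  [0,[-108,-66,0],0],
  [0,[-144,-87,0],0],
  [0,[-144,-87,0],0],
])

```text
clock: 1.8
position: [0.4486, 0.1722, 0.207]
tcp_rot: [0.715, 3.057, -0.001]
wrist_force: [-0.3, 0.4, 0.3]
finger_gap: 1.002
```

```bash
python3 -c "
from h import *
print(to(*S['red'],.056),bot.get_obs()['position'],bot.get_obs()['tcp_rot'])
c=find('scene','shaker_red');c=find('top','shaker_red')"
```

```text
[  4.    2.1 151. ] [0.44859317 0.17217732 0.20697962] [ 7.14752729e-01  3.05696075e+00 -9.38392771e-04]
scene shaker_red 0.84 [368. 202.  46.  74.] top 0.134 mid [0.4467 0.1765] size [0.057 0.054] bgr [ 22.  26. 157.]
top shaker_red 0.76 [175. 233.  37.  23.] top 0.138 mid [0.4354 0.1593] size [0.055 0.072] bgr [ 34.  39. 181.]
```

Call:
move_arm([
  [0,[4,2,30],0],
  [0,[4,2,65],0],
  [0,[4,2,100],0],
  [0,[4,2,135],0],
  [0,[4,2,150],0],
])

```text
clock: 2.5
position: [0.4399, 0.1802, 0.0541]
tcp_rot: [-0.7, -3.059, 0.003]
wrist_force: [0.5, 0.6, 0.3]
finger_gap: 0.997
```

```bash
python3 -c "
from h import *
for i in range(4): print(to(*S['red'],.056),bot.get_obs()['position']); bot.capture('top')
"
```

```text
[-7.6 -1.3 -2. ] [0.43994202 0.18016353 0.05405988]
[-8.1 -0.8 -3.1] [0.43924796 0.17991214 0.05298387]
[-7.4 -1.2 -1.3] [0.44006478 0.17999887 0.05470243]
[-6.2 -2.   0.1] [0.44146123 0.1801679  0.05614599]
```

```bash
python3 -c "
from h import *
for i in range(6): print(to(*S['red'],.056),bot.get_obs()['position'],bot.get_obs()['joint_vel'].round(3)); bot.capture('top')
"
```

```text
[-5.1 -2.5  1.2] [0.44271378 0.18021294 0.05715755] [-0.01  -0.022  0.021  0.002 -0.002 -0.   ]
[-4.4 -2.9  1.8] [0.44352651 0.18020382 0.05775937] [-0.008 -0.012  0.012 -0.003 -0.001 -0.001]
[-4. -3.  2.] [0.44393971 0.18011858 0.05804117] [-0.007 -0.008  0.    -0.004 -0.002 -0.   ]
[-3.7 -2.9  2.1] [0.44410999 0.17998907 0.05813672] [-0.005 -0.    -0.004 -0.003 -0.002 -0.001]
[-3.7 -2.8  2.1] [0.44408748 0.1798284  0.05804928] [-0.006  0.002 -0.006 -0.003 -0.001 -0.   ]
[-3.7 -2.6  1.9] [0.4439858  0.17963662 0.05792046] [-0.004  0.004 -0.006 -0.002 -0.002  0.001]
```

Call:
move_arm([
  [0,[-4,-2,2],0],
  [0,[-4,-2,2],0],
  [0,[-4,-2,2],0],
  [0,[-4,-2,2],0],
  [0,[-4,-2,2],0],
])

```text
clock: 3.5
position: [0.4457, 0.1757, 0.0547]
tcp_rot: [-0.705, -3.061, 0.0]
wrist_force: [-0.7, -0.3, -1.1]
finger_gap: 0.997
```

Call:
move_arm([
  [0.5,[0,0,0],0],
  [0.7,[0,0,0],0],
  [0.8,[0,0,0],0],
  [1,[0,0,0],0],
  [1,[0,0,0],0],
])

```text
clock: 4.0
position: [0.4454, 0.1751, 0.0551]
tcp_rot: [-0.705, -3.061, 0.002]
wrist_force: [-2.2, -2.4, 4.8]
finger_gap: 0.65
```

Call:
move_arm([
  [1,[0,0,0],0],
  [1,[0,0,0],0],
  [1,[0,0,0],0],
  [1,[0,0,0],0],
  [1,[0,0,0],0],
])

```text
clock: 4.5
position: [0.4454, 0.1751, 0.055]
tcp_rot: [-0.705, -3.061, 0.002]
wrist_force: [-1.9, -2.8, 4.0]
finger_gap: 0.644
```

```bash
python3 -c "
from h import *
print(to(*S['red'],.056))
c=find('scene','shaker_red');import cv2;cv2.imwrite('pics/g1.png',c['pixels']);print(to(*S['red'],.056),bot.get_obs()['wrist_force'])"
```

```text
[-0.4  0.9 -1. ]
scene shaker_red 0.64 [362. 203.  30.  69.] top 0.134 mid [0.4558 0.1716] size [0.04  0.042] bgr [13. 15. 93.]
[-0.5  0.9 -1. ] [-2.25599785 -3.62466227  5.12863751]
```

View pics/g1.png

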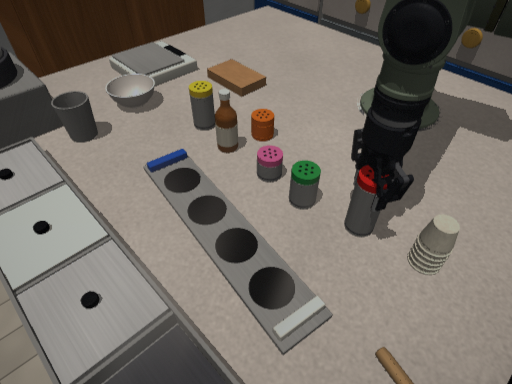

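The scene view shows the jaws on the red shaker at (365,195), with the others untouched. Next I lift and carry it.

Call:
move_arm([
  [1,[0,0,-15],0],
  [1,[0,0,-50],0],
  [1,[0,0,-90],0],
  [1,[0,0,-130],0],
  [1,[0,0,-160],0],
])

```text
clock: 5.1
position: [0.4458, 0.1758, 0.2167]
tcp_rot: [0.705, 3.061, 0.001]
wrist_force: [0.4, -0.2, -3.3]
finger_gap: 0.647
```

Call:
move_arm([
  [1,[-15,-11,0],0],
  [1,[-40,-28,0],0],
  [1,[-70,-50,0],0],
  [1,[-100,-71,0],0],
  [1,[-130,-92,0],0],
])

```text
clock: 5.6
position: [0.5223, 0.0351, 0.2141]
tcp_rot: [-0.704, -3.06, -0.0]
wrist_force: [-0.0, 0.7, -2.7]
finger_gap: 0.643
```

Call:
move_arm([
  [1,[-30,-21,0],0],
  [1,[-60,-42,0],0],
  [1,[-90,-64,0],0],
  [1,[-120,-85,0],0],
  [1,[-145,-103,0],0],
])

```text
clock: 6.1
position: [0.608, -0.1216, 0.2136]
tcp_rot: [-0.706, -3.06, -0.0]
wrist_force: [-0.3, 0.6, -3.1]
finger_gap: 0.644
```

Call:
move_arm([
  [1,[-15,-11,0],0],
  [1,[-25,-18,0],0],
  [1,[-30,-22,0],0],
  [1,[-30,-22,0],0],
  [1,[-30,-22,0],0],
])

```text
clock: 6.6
position: [0.6247, -0.1519, 0.2146]
tcp_rot: [-0.704, -3.061, -0.001]
wrist_force: [0.4, 0.6, -3.2]
finger_gap: 0.646
```

Call:
move_arm([
  [1,[0,0,0],0],
  [1,[0,0,0],0],
  [1,[0,0,0],0],
  [1,[0,0,0],0],
  [1,[0,0,0],0],
])

```text
clock: 7.1
position: [0.6251, -0.1527, 0.2148]
tcp_rot: [0.705, 3.061, 0.0]
wrist_force: [0.6, 0.0, -3.1]
finger_gap: 0.645
```

```bash
python3 -c "
from h import *
print(to(*P['d'],.070))
c=find('scene','shaker_red');import cv2;cv2.imwrite('pics/g2.png',c['pixels']);print(to(*P['d'],.070),bot.get_obs()['wrist_force'])"
```

```text
[ -1.6  -0.4 144.8]
scene shaker_red 0.7 [163.  90.  46.  86.] top 0.293 mid [ 0.6271 -0.1467] size [0.055 0.05 ] bgr [10. 12. 85.]
[ -1.6  -0.3 144.8] [-0.14258981  0.32413727 -3.02619127]
```

View pics/g2.png

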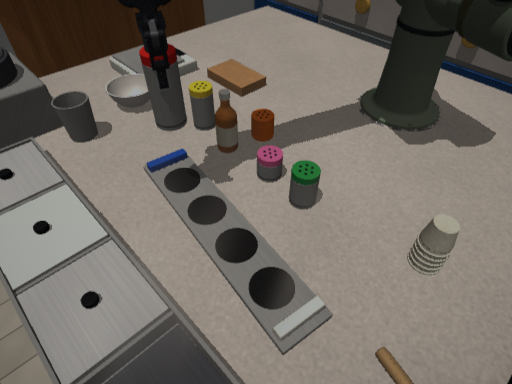

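The red shaker hangs upright above the blue end at (165,95). I lower it now, slowly near the pad.

Call:
move_arm([
  [1,[-1,0,25],0],
  [1,[-1,0,55],0],
  [1,[-1,0,85],0],
  [1,[-1,0,110],0],
  [1,[-1,0,125],0],
])

```text
clock: 7.7
position: [0.6246, -0.1529, 0.0873]
tcp_rot: [-0.705, -3.058, -0.001]
wrist_force: [-0.4, -0.1, -3.0]
finger_gap: 0.644
```

Call:
move_arm([
  [1,[0,0,5],0],
  [1,[0,0,10],0],
  [1,[0,0,14],0],
  [1,[0,0,17],0],
  [1,[0,0,19],0],
])

```text
clock: 8.2
position: [0.6264, -0.1535, 0.0713]
tcp_rot: [0.705, 3.06, -0.0]
wrist_force: [-0.1, 0.1, -3.0]
finger_gap: 0.646
```

Call:
move_arm([
  [1,[0,0,0],0],
  [1,[0,0,0],0],
  [1,[0,0,0],0],
  [1,[0,0,0],0],
  [1,[0,0,0],0],
])

```text
clock: 8.7
position: [0.6261, -0.1534, 0.0709]
tcp_rot: [0.705, 3.061, -0.0]
wrist_force: [0.8, 0.7, -2.6]
finger_gap: 0.649
```

```bash
python3 -c "
from h import *
print(to(*P['d'],.070))
c=find('scene','shaker_red');import cv2;cv2.imwrite('pics/g3.png',c['pixels'][60:310,60:360]);print(to(*P['d'],.070),bot.get_obs()['wrist_force'])"
```

```text
[-0.5 -0.3  0.9]
scene shaker_red 0.59 [177. 156.  38.  70.] top 0.15 mid [ 0.6338 -0.1345] size [0.064 0.08 ] bgr [15. 17. 91.]
[-0.5 -0.3  0.9] [ 1.57004124  0.62663393 -3.732161  ]
```

View pics/g3.png

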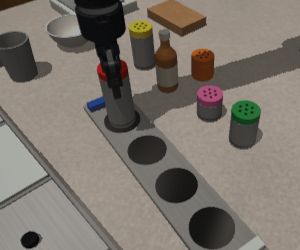

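Still carrying its weight (−3 N), about 1 mm above the pad. I press down 1 mm more and release.

Call:
move_arm([
  [1,[0,0,1],0],
  [1,[0,0,1],0],
  [1,[0,0,1],0],
  [1,[0,0,1],0],
  [1,[0,0,1],0],
])

```text
clock: 9.3
position: [0.6262, -0.1534, 0.0701]
tcp_rot: [0.705, 3.061, -0.0]
wrist_force: [-0.3, -0.1, -0.0]
finger_gap: 0.649
```

Call:
move_arm([
  [0.3,[0,0,0],0],
  [0.2,[0,0,0],0],
  [0,[0,0,0],0],
  [0,[0,0,0],0],
  [0,[0,0,0],0],
])

```text
clock: 9.8
position: [0.6261, -0.1533, 0.0698]
tcp_rot: [0.705, 3.061, -0.0]
wrist_force: [1.0, 1.5, 0.1]
finger_gap: 0.999
```

Call:
move_arm([
  [0,[0,0,0],0],
  [0,[0,0,-10],0],
  [0,[0,0,-30],0],
  [0,[0,0,-60],0],
  [0,[0,0,-100],0],
])

```text
clock: 10.3
position: [0.6248, -0.1529, 0.1699]
tcp_rot: [-0.705, -3.058, -0.001]
wrist_force: [1.5, -0.4, 0.3]
finger_gap: 1.001
```

Call:
move_arm([
  [0,[0,0,-35],0],
  [0,[0,0,-65],0],
  [0,[0,0,-65],0],
  [0,[0,0,-65],0],
  [0,[0,0,-65],0],
])

```text
clock: 10.8
position: [0.6253, -0.153, 0.2337]
tcp_rot: [-0.705, -3.06, -0.0]
wrist_force: [-0.9, 0.1, 0.2]
finger_gap: 0.998
```

```bash
python3 -c "
from h import *
print(bot.get_obs()['position'],to(*S['yellow'],.046))
c=find('scene','shaker_red');import cv2;cv2.imwrite('pics/g4.png',c['pixels'])"
```

```text
[ 0.62525817 -0.15303501  0.23373654] [  88.  -205.7  188. ]
scene shaker_red 0.8 [175. 154.  39.  72.] top 0.149 mid [ 0.6278 -0.1511] size [0.055 0.056] bgr [ 24.   27.  154.5]
```

View pics/g4.png

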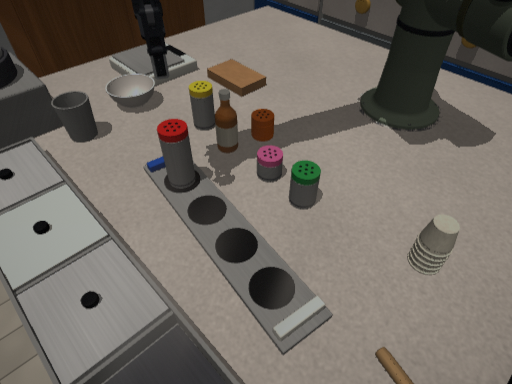

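Red stands upright at (178,155), within 1.5 mm of pad_d's centre in the same camera. Next is yellow.

Call:
move_arm([
  [0,[15,-36,0],0],
  [0,[32,-74,0],0],
  [0,[48,-112,0],0],
  [0,[64,-150,0],0],
  [0,[80,-187,0],0],
])

```text
clock: 11.4
position: [0.4704, -0.2869, 0.2337]
tcp_rot: [-0.704, -3.06, -0.001]
wrist_force: [-0.1, -0.6, -0.6]
finger_gap: 0.999
```

Call:
move_arm([
  [0,[8,-19,0],0],
  [0,[8,-19,25],0],
  [0,[8,-19,50],0],
  [0,[8,-19,70],0],
  [0,[8,-19,70],0],
])

```text
clock: 11.9
position: [0.4544, -0.2982, 0.1612]
tcp_rot: [-0.704, -3.055, -0.005]
wrist_force: [-0.4, 0.2, 1.1]
finger_gap: 1.0
```

Call:
move_arm([
  [0,[0,0,0],0],
  [0,[0,0,0],0],
  [0,[0,0,0],0],
  [0,[0,0,0],0],
  [0,[0,0,0],0],
])

```text
clock: 12.4
position: [0.4571, -0.3002, 0.1654]
tcp_rot: [0.705, 3.061, -0.001]
wrist_force: [0.2, -0.6, 0.4]
finger_gap: 1.005
```

```bash
python3 -c "
from h import *
print(bot.get_obs()['position'],to(*S['yellow'],.046))
c=find('scene','shaker_yellow');import cv2;cv2.imwrite('pics/g5.png',c['pixels'])"
```

```text
[ 0.4570543  -0.30022595  0.16536109] [  1.6   0.2 119.4]
scene shaker_yellow 0.55 [200. 107.  28.  50.] top 0.109 mid [ 0.4554 -0.3007] size [0.055 0.058] bgr [ 37. 139. 150.]
```

View pics/g5.png

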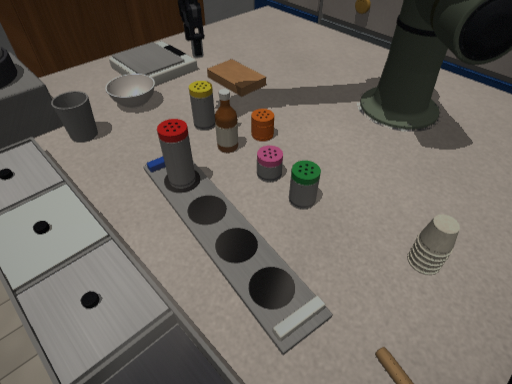

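The jaws are above yellow at (201,105), clear of the bottle. Descend, close and lift.

Call:
move_arm([
  [0,[1,0,30],0],
  [0,[1,0,60],0],
  [0,[1,0,85],0],
  [0,[1,0,105],0],
  [0,[1,0,119],0],
])

```text
clock: 13.0
position: [0.4552, -0.299, 0.0443]
tcp_rot: [-0.705, -3.06, -0.001]
wrist_force: [-1.0, -0.5, -0.3]
finger_gap: 0.997
```

Call:
move_arm([
  [0,[0,0,0],0],
  [0,[0,0,0],0],
  [0,[0,0,0],0],
  [0,[0,0,0],0],
  [0,[0,0,0],0],
])

```text
clock: 13.5
position: [0.4563, -0.3, 0.0466]
tcp_rot: [0.705, 3.06, -0.001]
wrist_force: [-0.2, -0.4, -0.5]
finger_gap: 1.0
```

Call:
move_arm([
  [0.2,[0,0,0],0],
  [0.3,[0,0,0],0],
  [0.5,[0,0,0],0],
  [0.8,[0,0,0],0],
  [1,[0,0,0],0],
])

```text
clock: 14.0
position: [0.456, -0.3006, 0.0464]
tcp_rot: [0.706, 3.061, -0.003]
wrist_force: [-2.4, -3.4, 5.6]
finger_gap: 0.647
```

Call:
move_arm([
  [1,[0,0,0],0],
  [1,[0,0,0],0],
  [1,[0,0,0],0],
  [1,[0,0,0],0],
  [1,[0,0,0],0],
])

```text
clock: 14.5
position: [0.456, -0.3006, 0.0464]
tcp_rot: [0.706, 3.061, -0.003]
wrist_force: [-2.5, -2.8, 5.1]
finger_gap: 0.649
```

```bash
python3 -c "
from h import *
print(bot.get_obs()['position'],to(*S['yellow'],.046))
c=bot.capture('scene');import cv2;cv2.imwrite('pics/g6.png',c['pixels'])"
```

```text
[ 0.45595408 -0.30062818  0.04638332] [0.7 1.  0.4]
```

View pics/g6.png

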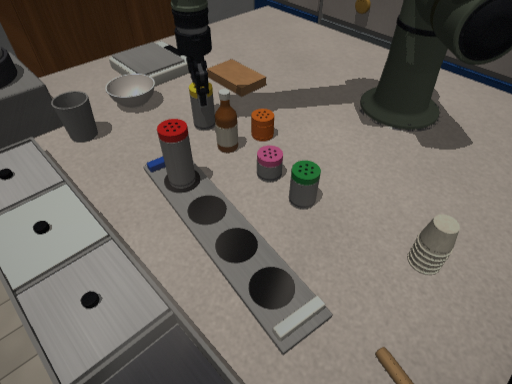

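Yellow is gripped (lid at (201,90)) and the bottle is unmoved. Lift high to clear red and the bottle.

Call:
move_arm([
  [1,[0,0,-15],0],
  [1,[0,0,-50],0],
  [1,[0,0,-90],0],
  [1,[0,0,-135],0],
  [1,[0,0,-180],0],
])

```text
clock: 15.05
position: [0.4551, -0.2981, 0.2261]
tcp_rot: [-0.704, -3.059, -0.004]
wrist_force: [1.5, -1.1, -3.4]
finger_gap: 0.649
```

Call:
move_arm([
  [1,[-2,10,-10],0],
  [1,[-7,35,-10],0],
  [1,[-13,68,-10],0],
  [1,[-19,101,-10],0],
  [1,[-25,134,-10],0],
])

```text
clock: 15.55
position: [0.5367, -0.1876, 0.2336]
tcp_rot: [-0.704, -3.058, -0.003]
wrist_force: [-0.1, -0.6, -3.3]
finger_gap: 0.645
```

Call:
move_arm([
  [1,[-6,33,0],0],
  [1,[-12,66,0],0],
  [1,[-18,99,0],0],
  [1,[-24,132,0],0],
  [1,[-28,155,0],0],
])

```text
clock: 16.05
position: [0.6299, -0.0597, 0.2331]
tcp_rot: [-0.701, -3.058, -0.003]
wrist_force: [-0.6, -1.3, -3.3]
finger_gap: 0.647
```

Call:
move_arm([
  [1,[-2,10,0],0],
  [1,[-3,16,0],0],
  [1,[-3,16,0],0],
  [1,[-3,16,0],0],
  [1,[-3,16,0],0],
])

```text
clock: 16.55
position: [0.6391, -0.0508, 0.2358]
tcp_rot: [-0.707, -3.061, 0.0]
wrist_force: [-0.6, 0.3, -2.6]
finger_gap: 0.646
```

Call:
move_arm([
  [1,[0,0,0],0],
  [1,[0,0,0],0],
  [1,[0,0,0],0],
  [1,[0,0,0],0],
  [1,[0,0,0],0],
])

```text
clock: 17.05
position: [0.6396, -0.0499, 0.2358]
tcp_rot: [0.705, 3.061, -0.0]
wrist_force: [0.5, -0.3, -3.8]
finger_gap: 0.649
```

```bash
python3 -c "
from h import *
print(bot.get_obs()['position'],to(*P['c'],.0612))
c=bot.capture('scene');import cv2;cv2.imwrite('pics/g7.png',c['pixels'])"
```

```text
[ 0.63964776 -0.04988621  0.23582363] [ -0.6  -0.7 174.6]
```

View pics/g7.png

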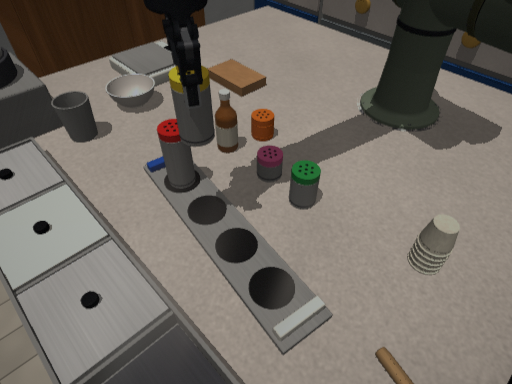

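Yellow hangs above pad_c. Lower 175 mm, then release.

Call:
move_arm([
  [1,[-1,-1,30],0],
  [1,[-1,-1,65],0],
  [1,[-1,-1,100],0],
  [1,[-1,-1,130],0],
  [1,[-1,-1,152],0],
])

```text
clock: 17.6
position: [0.6389, -0.0509, 0.0814]
tcp_rot: [-0.704, -3.059, 0.0]
wrist_force: [-0.2, 0.8, -2.8]
finger_gap: 0.646
```

Call:
move_arm([
  [1,[0,0,8],0],
  [1,[0,0,14],0],
  [1,[0,0,18],0],
  [1,[0,0,20],0],
  [1,[0,0,22],0],
])

```text
clock: 18.1
position: [0.6409, -0.0513, 0.0628]
tcp_rot: [0.705, 3.06, 0.0]
wrist_force: [0.6, 0.1, -3.8]
finger_gap: 0.646
```

Call:
move_arm([
  [1,[0,0,0],0],
  [1,[0,0,0],0],
  [1,[0,0,1],0],
  [1,[0,0,1],0],
  [1,[0,0,1],0],
])

```text
clock: 18.6
position: [0.6406, -0.0513, 0.0614]
tcp_rot: [0.705, 3.06, 0.0]
wrist_force: [-0.5, -0.9, 0.4]
finger_gap: 0.644
```

```bash
python3 -c "
from h import *
c=bot.capture('scene');import cv2;cv2.imwrite('pics/g8.png',c['pixels'])
o=bot.get_obs();print(o['position'],o['wrist_force'],to(*P['c'],.0612))"
```

```text
[ 0.64059067 -0.05131842  0.06141313] [-0.96634671 -0.4945581   0.86410684] [0.8 0.2 0.2]
```

View pics/g8.png

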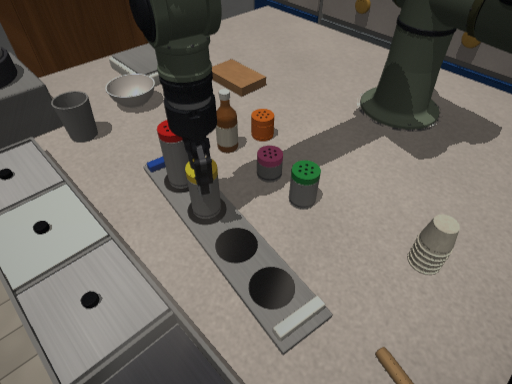

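Yellow is seated on pad_c (force back to about 0), upright, clear of red. Release and rise.

Call:
move_arm([
  [0.3,[0,0,0],0],
  [0.2,[0,0,0],0],
  [0,[0,0,0],0],
  [0,[0,0,0],0],
  [0,[0,0,0],0],
])

```text
clock: 19.15
position: [0.6402, -0.0511, 0.0608]
tcp_rot: [0.705, 3.061, 0.0]
wrist_force: [-0.1, 0.7, 0.7]
finger_gap: 1.0
```

Call:
move_arm([
  [0,[0,0,-5],0],
  [0,[0,0,-20],0],
  [0,[0,0,-45],0],
  [0,[0,0,-80],0],
  [0,[0,0,-120],0],
])

```text
clock: 19.65
position: [0.6392, -0.051, 0.1813]
tcp_rot: [-0.705, -3.059, 0.0]
wrist_force: [0.4, -0.8, -0.3]
finger_gap: 0.997
```

Call:
move_arm([
  [0,[0,0,-20],0],
  [0,[39,4,-30],0],
  [0,[78,8,-30],0],
  [0,[117,12,-30],0],
  [0,[156,16,-30],0],
])

```text
clock: 20.15
position: [0.5056, 0.0321, 0.2112]
tcp_rot: [0.705, 3.061, 0.0]
wrist_force: [0.2, 0.0, 0.3]
finger_gap: 1.0
```

Call:
move_arm([
  [0,[40,4,0],0],
  [0,[40,4,30],0],
  [0,[40,4,60],0],
  [0,[40,4,60],0],
  [0,[40,4,60],0],
])

```text
clock: 20.65
position: [0.4725, 0.0525, 0.1513]
tcp_rot: [-0.705, -3.061, 0.0]
wrist_force: [-0.1, -0.6, 1.2]
finger_gap: 1.003
```

Call:
move_arm([
  [0,[0,0,0],0],
  [0,[0,0,0],0],
  [0,[0,0,0],0],
  [0,[0,0,0],0],
  [0,[0,0,0],0],
])

```text
clock: 21.15
position: [0.4728, 0.0525, 0.151]
tcp_rot: [0.705, 3.061, 0.0]
wrist_force: [-0.2, 0.6, 0.4]
finger_gap: 0.997
```

```bash
python3 -c "
from h import *
c=find('scene','shaker_yellow');c=find('scene','shaker_green');import cv2;cv2.imwrite('pics/g9.png',c['pixels'])
o=bot.get_obs();print(o['position'],o['wrist_force'],to(*S['green'],.031))"
```

```text
scene shaker_yellow 0.91 [203. 188.  34.  62.] top 0.124 mid [ 0.6408 -0.0511] size [0.055 0.056] bgr [ 43. 155. 167.]
scene shaker_green 0.6 [307. 186.  27.  50.] top 0.084 mid [0.4754 0.0552] size [0.053 0.053] bgr [ 51. 111.  34.]
[0.47255081 0.05256406 0.15076035] [-0.57915571  0.67101989 -0.68711955] [ -0.2   0.6 119.8]
```

View pics/g9.png

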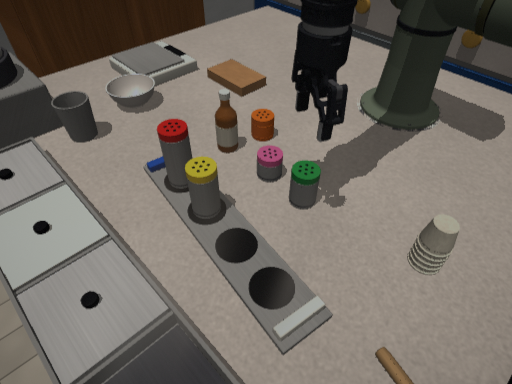

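Yellow at (205,188) is within 2 mm of pad_c. Jaws are above green at (305,184). Descend and close.

Call:
move_arm([
  [0,[0,1,30],0],
  [0,[0,1,60],0],
  [0,[0,1,85],0],
  [0,[0,1,105],0],
  [0,[0,1,119],0],
])

```text
clock: 21.85
position: [0.4722, 0.0535, 0.0303]
tcp_rot: [-0.705, -3.06, 0.0]
wrist_force: [0.2, 0.2, 0.2]
finger_gap: 1.002
```

Call:
move_arm([
  [0,[0,0,0],0],
  [0,[0,0,0],0],
  [0,[0,0,0],0],
  [0,[0,0,0],0],
  [0,[0,0,0],0],
])

```text
clock: 22.35
position: [0.4737, 0.0534, 0.0325]
tcp_rot: [0.705, 3.06, 0.0]
wrist_force: [-0.3, -0.2, 0.4]
finger_gap: 1.001
```

Call:
move_arm([
  [0.2,[0,0,0],0],
  [0.3,[0,0,0],0],
  [0.5,[0,0,0],0],
  [0.8,[0,0,0],0],
  [1,[0,0,0],0],
])

```text
clock: 22.85
position: [0.4732, 0.053, 0.0323]
tcp_rot: [0.705, 3.061, -0.002]
wrist_force: [-2.2, -1.3, 4.6]
finger_gap: 0.64
```

Call:
move_arm([
  [1,[0,0,0],0],
  [1,[0,0,0],0],
  [1,[0,0,0],0],
  [1,[0,0,0],0],
  [1,[0,0,0],0],
])

```text
clock: 23.35
position: [0.4731, 0.053, 0.0323]
tcp_rot: [0.705, 3.061, -0.001]
wrist_force: [-1.8, -1.1, 5.5]
finger_gap: 0.634
```

```bash
python3 -c "
from h import *
c=bot.capture('scene');import cv2;cv2.imwrite('pics/g10.png',c['pixels'])
o=bot.get_obs();print(o['position'],to(*P['b'],.031))"
```

```text
[0.47317054 0.0529924  0.03229513] [-162.3   79.5    1.4]
```

View pics/g10.png

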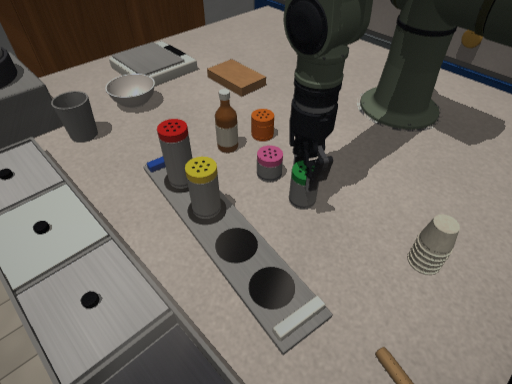

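Green is gripped at (303,185), with pink untouched. Lift and carry to pad_b.

Call:
move_arm([
  [1,[0,0,-15],0],
  [1,[0,0,-45],0],
  [1,[0,0,-80],0],
  [1,[0,0,-115],0],
  [1,[0,0,-140],0],
])

```text
clock: 23.9
position: [0.4732, 0.0535, 0.1736]
tcp_rot: [0.705, 3.06, 0.0]
wrist_force: [0.5, 0.0, -3.0]
finger_gap: 0.642
```

Call:
move_arm([
  [1,[-12,6,0],0],
  [1,[-36,18,0],0],
  [1,[-66,32,0],0],
  [1,[-96,47,0],0],
  [1,[-122,60,0],0],
])

```text
clock: 24.4
position: [0.61, 0.054, 0.171]
tcp_rot: [-0.705, -3.06, 0.0]
wrist_force: [1.0, 0.9, -2.3]
finger_gap: 0.642
```

Call:
move_arm([
  [1,[-22,11,0],0],
  [1,[-34,16,0],0],
  [1,[-40,20,0],0],
  [1,[-40,20,0],0],
  [1,[-40,20,0],0],
])

```text
clock: 24.9
position: [0.6526, 0.0547, 0.1712]
tcp_rot: [-0.705, -3.06, 0.001]
wrist_force: [0.8, 0.4, -2.0]
finger_gap: 0.64
```

Call:
move_arm([
  [1,[0,0,0],0],
  [1,[0,0,0],0],
  [1,[0,0,0],0],
  [1,[0,0,0],0],
  [1,[0,0,0],0],
])

```text
clock: 25.4
position: [0.6536, 0.0545, 0.1719]
tcp_rot: [0.705, 3.061, 0.0]
wrist_force: [-0.8, 0.1, -2.6]
finger_gap: 0.639
```

```bash
python3 -c "
from h import *
c=bot.capture('scene');import cv2;cv2.imwrite('pics/g11.png',c['pixels'])
o=bot.get_obs();print(o['position'],to(*P['b'],.0473))"
```

```text
[0.65369515 0.05450292 0.17190887] [ -0.6  -0.9 124.6]
```

View pics/g11.png

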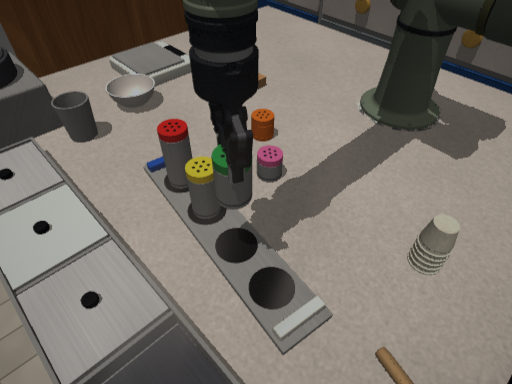

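Green hangs above pad_b. Lower 125 mm.

Call:
move_arm([
  [1,[-1,-1,20],0],
  [1,[-1,-1,45],0],
  [1,[-1,-1,70],0],
  [1,[-1,-1,90],0],
  [1,[-1,-1,105],0],
])

```text
clock: 25.95
position: [0.6533, 0.0532, 0.0651]
tcp_rot: [-0.705, -3.06, 0.001]
wrist_force: [-0.1, -0.8, -2.5]
finger_gap: 0.641
```

Call:
move_arm([
  [1,[0,0,7],0],
  [1,[0,0,12],0],
  [1,[0,0,15],0],
  [1,[0,0,17],0],
  [1,[0,0,19],0],
])

```text
clock: 26.45
position: [0.6548, 0.0532, 0.0484]
tcp_rot: [0.705, 3.06, 0.0]
wrist_force: [-0.4, -0.0, -2.5]
finger_gap: 0.637
```

Call:
move_arm([
  [1,[0,0,0],0],
  [1,[0,0,0],0],
  [1,[0,0,1],0],
  [1,[0,0,1],0],
  [1,[0,0,1],0],
])

```text
clock: 26.95
position: [0.6546, 0.0531, 0.0474]
tcp_rot: [0.705, 3.06, 0.0]
wrist_force: [-0.2, -0.0, 1.3]
finger_gap: 0.636
```

```bash
python3 -c "
from h import *
c=bot.capture('scene');import cv2;cv2.imwrite('pics/g12.png',c['pixels'])
o=bot.get_obs();print(o['position'],o['wrist_force'],to(*P['b'],.0473))"
```

```text
[0.6546226  0.05312706 0.04736768] [ 0.16331638 -1.07469899  0.59058296] [ 0.8 -0.1  0.1]
```

View pics/g12.png

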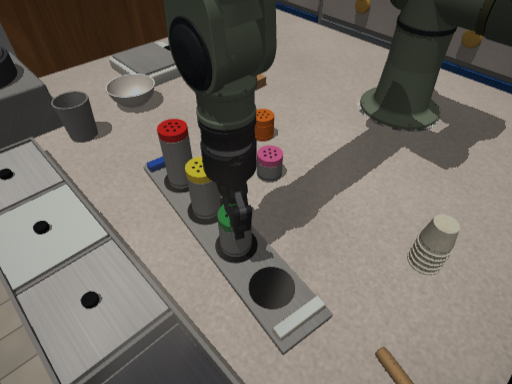

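Green is seated on pad_b, upright, force about 0. Release, rise, go to pink.

Call:
move_arm([
  [0.3,[0,0,0],0],
  [0.2,[0,0,0],0],
  [0,[0,0,0],0],
  [0,[0,0,0],0],
  [0,[0,0,0],0],
])

```text
clock: 27.5
position: [0.6542, 0.0532, 0.0467]
tcp_rot: [-0.705, -3.061, -0.0]
wrist_force: [0.4, -0.7, -0.2]
finger_gap: 0.994
```

Call:
move_arm([
  [0,[0,0,-5],0],
  [0,[0,0,-20],0],
  [0,[0,0,-45],0],
  [0,[0,0,-85],0],
  [0,[0,0,-130],0],
])

```text
clock: 28.0
position: [0.6534, 0.0532, 0.1784]
tcp_rot: [-0.705, -3.06, 0.0]
wrist_force: [0.6, -0.4, 0.1]
finger_gap: 1.002
```

Call:
move_arm([
  [0,[20,-28,0],0],
  [0,[44,-62,0],0],
  [0,[68,-96,0],0],
  [0,[92,-130,0],0],
  [0,[112,-158,0],0],
])

```text
clock: 28.5
position: [0.4827, -0.0406, 0.1781]
tcp_rot: [0.705, 3.06, -0.001]
wrist_force: [0.3, -0.1, -0.0]
finger_gap: 0.999
```

Call:
move_arm([
  [0,[12,-17,0],0],
  [0,[12,-17,20],0],
  [0,[12,-17,40],0],
  [0,[12,-17,40],0],
  [0,[12,-17,40],0],
])

```text
clock: 29.0
position: [0.4664, -0.05, 0.1378]
tcp_rot: [0.705, 3.061, -0.0]
wrist_force: [0.0, -0.4, 1.0]
finger_gap: 1.001
```

Call:
move_arm([
  [0,[0,0,0],0],
  [0,[0,0,0],0],
  [0,[0,0,0],0],
  [0,[0,0,0],0],
  [0,[0,0,0],0],
])

```text
clock: 29.5
position: [0.4662, -0.0499, 0.1369]
tcp_rot: [0.705, 3.061, -0.0]
wrist_force: [1.3, 0.7, 1.0]
finger_gap: 1.001
```

```bash
python3 -c "
from h import *
c=find('scene','shaker_green');c=find('scene','shaker_pink');import cv2;cv2.imwrite('pics/g13.png',c['pixels'])
o=bot.get_obs();print(o['position'],o['wrist_force'],to(*S['pink'],.019))"
```

```text
scene shaker_green 0.64 [235. 229.  32.  55.] top 0.1 mid [0.6557 0.0534] size [0.056 0.056] bgr [ 53. 107.  41.]
scene shaker_pink 0.83 [262. 125.  22.  35.] top 0.059 mid [ 0.3779 -0.1646] size [0.057 0.057] bgr [ 25.  78. 156.]
scene shaker_pink 0.75 [269. 162.  24.  40.] top 0.059 mid [ 0.4683 -0.049 ] size [0.055 0.056] bgr [111.  74. 159.]
[ 0.46606138 -0.04991755  0.13674564] [-0.30074686 -0.18346836 -0.21379662] [-1.000e-01 -0.000e+00  1.177e+02]
```

View pics/g13.png

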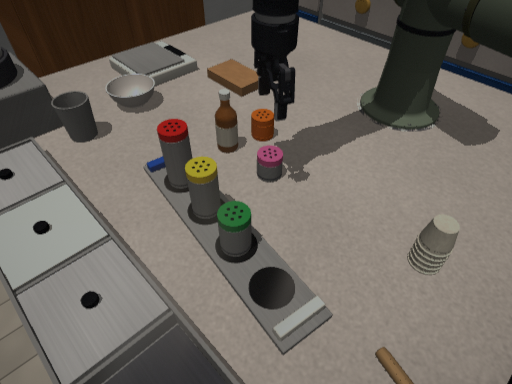

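Green stands on pad_b (235,230), about 1 mm off. Jaws are above the pink shaker at (270,162), not the orange one at (262,124). Descend.

Call:
move_arm([
  [0,[0,0,30],0],
  [0,[0,0,60],0],
  [0,[0,0,85],0],
  [0,[0,0,103],0],
  [0,[0,0,116],0],
])

```text
clock: 30.2
position: [0.4653, -0.0497, 0.0194]
tcp_rot: [-0.705, -3.06, -0.0]
wrist_force: [0.5, 0.3, 1.0]
finger_gap: 1.005
```

Call:
move_arm([
  [0,[0,0,0],0],
  [0,[0,0,0],0],
  [0,[0,0,0],0],
  [0,[0,0,0],0],
  [0,[0,0,0],0],
])

```text
clock: 30.7
position: [0.4667, -0.0501, 0.0214]
tcp_rot: [0.705, 3.06, -0.0]
wrist_force: [0.9, 0.0, -0.4]
finger_gap: 0.996
```

Call:
move_arm([
  [0.2,[0,0,0],0],
  [0.3,[0,0,0],0],
  [0.5,[0,0,0],0],
  [0.8,[0,0,0],0],
  [1,[0,0,0],0],
])

```text
clock: 31.2
position: [0.4662, -0.0503, 0.0215]
tcp_rot: [0.705, 3.061, -0.001]
wrist_force: [-2.0, 0.6, 8.4]
finger_gap: 0.633
```

Call:
move_arm([
  [1,[0,0,0],0],
  [1,[0,0,0],0],
  [1,[0,0,0],0],
  [1,[0,0,0],0],
  [1,[0,0,0],0],
])

```text
clock: 31.7
position: [0.4662, -0.0503, 0.0215]
tcp_rot: [0.705, 3.061, -0.001]
wrist_force: [-2.3, -1.2, 8.1]
finger_gap: 0.632
```

```bash
python3 -c "
from h import *
c=bot.capture('scene');import cv2;cv2.imwrite('pics/g14.png',c['pixels'])
o=bot.get_obs();print(o['position'],to(*P['a'],.019))"
```

```text
[ 0.46616084 -0.05028734  0.02148842] [-90.6 274.9   2.4]
```

View pics/g14.png

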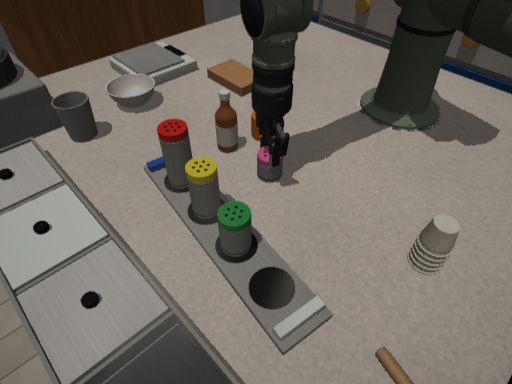

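Pink is gripped at (270,163). Lift 150 mm (clears green) and carry to pad_a.

Call:
move_arm([
  [1,[0,0,-15],0],
  [1,[0,0,-45],0],
  [1,[0,0,-85],0],
  [1,[0,0,-122],0],
  [1,[0,0,-150],0],
])

```text
clock: 32.25
position: [0.4664, -0.05, 0.1729]
tcp_rot: [0.705, 3.06, 0.0]
wrist_force: [0.8, -1.2, -1.6]
finger_gap: 0.63
```

Call:
move_arm([
  [1,[-4,12,0],0],
  [1,[-12,36,0],0],
  [1,[-22,68,0],0],
  [1,[-33,100,0],0],
  [1,[-44,132,0],0],
])

```text
clock: 32.75
position: [0.5636, 0.051, 0.169]
tcp_rot: [-0.705, -3.059, 0.0]
wrist_force: [-0.0, -0.6, -1.5]
finger_gap: 0.625
```

Call:
move_arm([
  [1,[-11,32,0],0],
  [1,[-21,64,0],0],
  [1,[-31,95,0],0],
  [1,[-39,118,0],0],
  [1,[-44,133,0],0],
])

```text
clock: 33.25
position: [0.6615, 0.152, 0.1681]
tcp_rot: [-0.702, -3.06, 0.001]
wrist_force: [0.3, -0.3, -2.0]
finger_gap: 0.628
```

Call:
move_arm([
  [1,[-2,7,0],0],
  [1,[-3,9,0],0],
  [1,[-3,9,0],0],
  [1,[-3,9,0],0],
  [1,[-3,9,0],0],
])

```text
clock: 33.75
position: [0.6675, 0.156, 0.171]
tcp_rot: [-0.706, -3.061, 0.0]
wrist_force: [0.1, 0.2, -1.4]
finger_gap: 0.635
```

Call:
move_arm([
  [1,[0,0,0],0],
  [1,[0,0,0],0],
  [1,[0,0,0],0],
  [1,[0,0,0],0],
  [1,[0,0,0],0],
])

```text
clock: 34.25
position: [0.6678, 0.1566, 0.1708]
tcp_rot: [0.705, 3.061, 0.0]
wrist_force: [0.9, 0.3, -1.1]
finger_gap: 0.631
```

```bash
python3 -c "
from h import *
c=bot.capture('scene');import cv2;cv2.imwrite('pics/g15.png',c['pixels'])
o=bot.get_obs();print(o['position'],to(*P['a'],.0365))"
```

```text
[0.66777581 0.15665226 0.17074968] [  0.2   0.6 134.2]
```

View pics/g15.png

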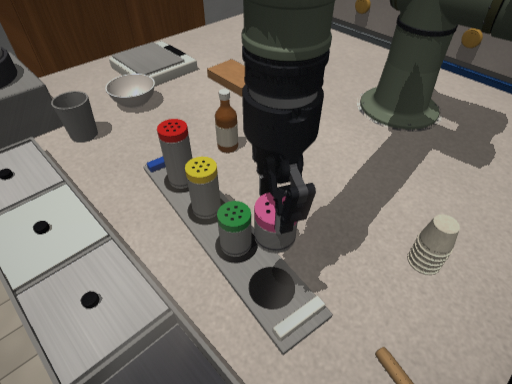

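Pink hangs above pad_a. Lower it.

Call:
move_arm([
  [1,[0,1,20],0],
  [1,[0,1,45],0],
  [1,[0,1,75],0],
  [1,[0,1,98],0],
  [1,[0,1,114],0],
])

```text
clock: 34.8
position: [0.6671, 0.1575, 0.0546]
tcp_rot: [-0.704, -3.059, 0.001]
wrist_force: [-1.0, 0.3, -1.6]
finger_gap: 0.629
```

Call:
move_arm([
  [1,[0,0,7],0],
  [1,[0,0,12],0],
  [1,[0,0,15],0],
  [1,[0,0,17],0],
  [1,[0,0,19],0],
])

```text
clock: 35.3
position: [0.669, 0.1576, 0.0386]
tcp_rot: [0.705, 3.06, 0.001]
wrist_force: [-0.3, 0.0, -1.7]
finger_gap: 0.625
```

Call:
move_arm([
  [1,[0,0,0],0],
  [1,[0,0,0],0],
  [1,[0,0,1],0],
  [1,[0,0,1],0],
  [1,[0,0,1],0],
])

```text
clock: 35.8
position: [0.6682, 0.1575, 0.0368]
tcp_rot: [0.705, 3.061, -0.0]
wrist_force: [-0.5, 0.7, -2.0]
finger_gap: 0.631
```

```bash
python3 -c "
from h import *
c=bot.capture('scene');import cv2;cv2.imwrite('pics/g16.png',c['pixels'])
o=bot.get_obs();print(o['position'],o['wrist_force'],to(*P['a'],.0365))"
```

```text
[0.66826754 0.15753244 0.03680325] [ 0.03609512  0.32875211 -1.87197871] [ 0.2 -0.4  0.3]
```

View pics/g16.png

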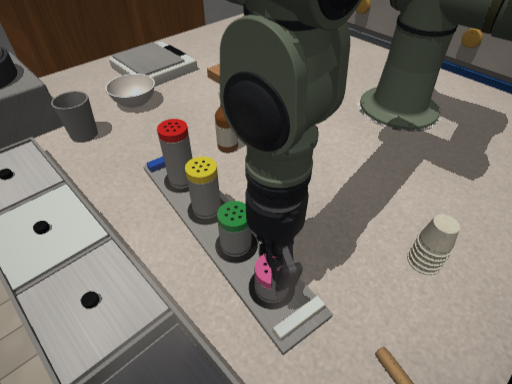

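Its weight (−1.9 N) is still on the gripper, so I go 1 mm lower first.

Call:
move_arm([
  [1,[0,0,1],0],
  [1,[0,0,1],0],
  [1,[0,0,1],0],
  [1,[0,0,1],0],
  [1,[0,0,1],0],
])

```text
clock: 36.35
position: [0.6684, 0.1576, 0.0366]
tcp_rot: [0.705, 3.061, 0.0]
wrist_force: [-2.3, -0.1, 5.8]
finger_gap: 0.627
```

Call:
move_arm([
  [0.3,[0,0,0],0],
  [0.2,[0,0,0],0],
  [0,[0,0,0],0],
  [0,[0,0,0],0],
  [0,[0,0,0],0],
])

```text
clock: 36.85
position: [0.6682, 0.1575, 0.0356]
tcp_rot: [-0.705, -3.061, -0.0]
wrist_force: [-0.2, -0.4, 0.4]
finger_gap: 0.998
```

Call:
move_arm([
  [0,[0,0,-5],0],
  [0,[0,0,-20],0],
  [0,[0,0,-45],0],
  [0,[0,0,-85],0],
  [0,[0,0,-130],0],
])

```text
clock: 37.35
position: [0.6675, 0.1574, 0.1673]
tcp_rot: [-0.705, -3.06, 0.001]
wrist_force: [1.0, 0.4, 0.6]
finger_gap: 0.998
```

Call:
move_arm([
  [0,[20,0,-40],0],
  [0,[55,0,-60],0],
  [0,[90,0,-60],0],
  [0,[125,0,-60],0],
  [0,[160,0,-60],0],
])

```text
clock: 37.85
position: [0.5235, 0.2281, 0.2277]
tcp_rot: [0.705, 3.059, 0.002]
wrist_force: [0.3, 0.1, 0.6]
finger_gap: 1.001
```

Call:
move_arm([
  [0,[40,0,0],0],
  [0,[80,0,0],0],
  [0,[80,0,0],0],
  [0,[80,0,0],0],
  [0,[80,0,0],0],
])

```text
clock: 38.35
position: [0.4536, 0.2625, 0.2267]
tcp_rot: [0.706, 3.059, 0.001]
wrist_force: [0.7, 0.0, 0.4]
finger_gap: 1.0
```

```bash
python3 -c "
from h import *
import cv2
for n in 'red yellow green pink'.split(): c=find('scene','shaker_'+n)
c=find('scene','syrup_bottle');cv2.imwrite('pics/g17.png',c['pixels'])
for n in 'red yellow green pink'.split(): c=find('top','shaker_'+n)
c=find('top','syrup_bottle');cv2.imwrite('pics/g18.png',c['pixels'])
"
```

```text
scene shaker_red 0.55 [174. 155.  32.  68.] top 0.149 mid [ 0.6276 -0.1521] size [0.055 0.056] bgr [ 21.  24. 143.]
scene shaker_yellow 0.59 [176. 184.  25.  23.] top 0.017 mid [ 0.6489 -0.1252] size [0.032 0.119] bgr [33. 36. 39.]
scene shaker_green 0.68 [235. 228.  35.  57.] top 0.1 mid [0.6555 0.0537] size [0.056 0.056] bgr [ 49. 100.  38.]
scene shaker_pink 0.96 [272. 277.  39.  52.] top 0.075 mid [0.6711 0.1596] size [0.054 0.055] bgr [104.  70. 149.]
scene shaker_pink 0.89 [262. 126.  21.  31.] top 0.059 mid [ 0.3784 -0.1626] size [0.054 0.051] bgr [ 23.  73. 147.]
scene syrup_bottle 0.66 [227. 123.  19.  59.] top 0.148 mid [ 0.473  -0.1856] size [0.023 0.023] bgr [140.  146.5 144. ]
top shaker_red 0.66 [332. 145.  34.  42.] top 0.153 mid [ 0.6246 -0.1529] size [0.054 0.055] bgr [ 37.  43. 156.]
top shaker_yellow 0.85 [285. 144.  29.  36.] top 0.128 mid [ 0.6382 -0.0521] size [0.056 0.054] bgr [ 46. 159. 156.]
top shaker_green 0.65 [234. 138.  28.  32.] top 0.104 mid [0.6531 0.0526] size [0.055 0.054] bgr [ 60. 122.  50.]
top shaker_green 0.58 [235. 147.  34.  29.] top 0.022 mid [0.6461 0.0521] size [0.062 0.074] bgr [30. 34. 35.]
top shaker_pink 0.96 [190. 134.  24.  32.] top 0.078 mid [0.6677 0.1585] size [0.055 0.054] bgr [131.  94. 156.]
top shaker_pink 0.81 [338. 267.  22.  28.] top 0.064 mid [ 0.3753 -0.1665] size [0.054 0.055] bgr [ 22.  86. 158.]
top syrup_bottle 0.59 [347. 220.  27.  30.] top 0.152 mid [ 0.4713 -0.1876] size [0.022 0.023] bgr [164. 160. 158.]
top syrup_bottle 0.41 [328. 159.  30.  29.] top 0.02 mid [ 0.62   -0.1545] size [0.064 0.075] bgr [28. 31. 35.]
```

View pics/g17.png

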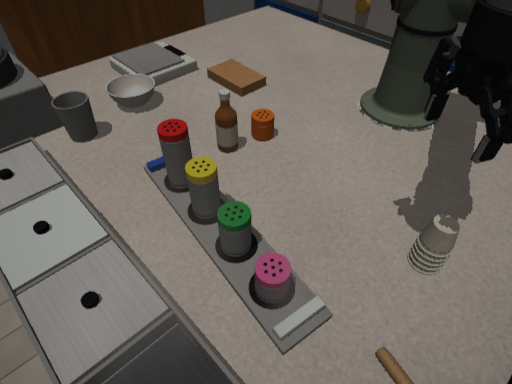

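View pics/g18.png

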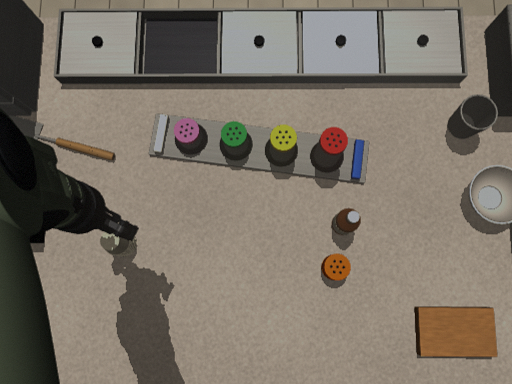

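Both pictures show red, yellow, green and pink upright from the blue end. All are within about 3 mm of the pad centres, and the bottle and orange one are unmoved. The gripper is clear of everything.

```bash
python3 -c "
from station import bot
print(bot.get_obs()['joint_vel'].round(3));print(bot.close_job())"
```

```text
[-0.002  0.001 -0.001  0.     0.002 -0.   ]
the job is handed in; nothing more can be done
None
```

The four shakers stand upright on the pads in order of height. From the blue bar they run red on pad_d, yellow on pad_c, green on pad_b and pink on pad_a. All were released and the arm pulled clear. I handed the job in about 39 s into the 102 s allowed.

- **Centring:** the last pictures from both cameras put every shaker within about 3 mm of its pad centre. Pink is the furthest off.
- **Other objects:** the syrup bottle and the orange look-alike stayed where they were, to within about 3 mm of measuring noise.
- **Camera disagreement:** the two cameras differ by about 4 mm in absolute position, so I compared each shaker with its pad in the same picture.
- **Failed check:** in the last scene picture the network did not find the yellow shaker and reported something else. The top camera, that picture by eye, and an earlier scene measurement (2 mm off) all show it in place.

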